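# Tug-test the valve carrier, then turn it over

## Robot

A 6-joint arm with a two-finger parallel gripper is mounted at the origin on the work surface. World frame = base frame: x ahead of the robot, y to its left, z up, the work surface at z = 0. Lengths are in mm, angles in rad, forces in N, time in s.
With the tool pointing down it reaches from about 400 to 925 mm from the base axis. Payload 12.5 kg.
Tool frame: the origin (TCP) lies at the very end of the fingers, on their centre line; the grasp point (between the pads) lies grip_depth behind it (grip_depth is the distance from the TCP to the grasp point, in mm); z points along the fingers, y is the line along which they close (so a half turn about z gives the same grasp; the last joint's range is limited). The gripper opens to 95 mm and grips with 3 to 60 N. Pads are 20 mm wide; open, the fingers measure 119 mm over their backs; the gripper's body (75 mm by 180 mm) begins 59 mm behind the grasp point.
Start: joints at [-1.346, 0.491, 1.559, -0, 1.092, -0.106], TCP at [203.024, -591.128, 181.561] pointing down, gripper open.
Joint ranges: [-3.1, 3.1], [-0.84, 2.19], [0.05, 2.79], [-1.13, 4.28], [0.06, 2.93], [-2.69, 2.69]. Speed limits (rad/s): [2.22, 2.22, 2.79, 3.14, 3.14, 3.14].

## Interface

Orientations are given as [roll, pitch, yaw] about the fixed x, y, z axes, in that order (R = Rz(yaw) Ry(pitch) Rx(roll)).
In Python, from cell import state, read_camera, job_done, grip_depth gives the robot as it stands.
- The arm moves only by the tool drive_tool, never from a script. Its argument "targets" is a list of rows, each an object with "jaw": the opening, from 0 (shut) to 1 (fully open); "travel": the shift along the tool's x, y, z in m, a list of three; "twist": the turn about the tool's z in rad. In form: [{"jaw": jaw, "travel": [tx, ty, tz], "twist": twist}, ...]. A call has 1 to 8 rows; each row is the pose to reach, as a shift and turn from the pose commanded when the call began, along the tool's axes at that moment; what a row does not reach only later rows make up. A row lasts 1/12 s, in which the tool goes at most 41.7 mm and 7.16 degrees, less where a joint would pass 70% of its speed; a pose out of reach is approached as far as the arm can. A call with a gripper value outside its range is refused whole. The fingers move at their own pace and stop on an object; the grip force is fixed at half the most. Time passes only in rows, so rows that repeat a pose let the fingers close. It gives the time, the measured TCP pose, the force, the opening and the grip force at its end, in the units of the state.
- state(): the state, without advancing time (a new reading comes with each control period).
- read_camera(name): name is "scene" or "top" or "wrist"; returns a dict with "frame" (400x640x3 uint8, red, green, blue), "fx", "fy", "cx", "cy" (pixels), "R" (3x3) and "t" (3): a world point X has camera coordinates R X + t. Camera axes: x right, y down, z forward; pixel columns grow to the right and rows downward; lengths in mm; the calibration is good to about 2 mm. A picture is of the moment at which its call begins. There is no depth.
- job_done(): hands the job in; it is judged then, once.
The state is a dict: "t": time; "joints": joint angles; "qvel": joint speeds; "tau": joint torques, N m; "eef_pos": TCP position; "tcp_rot": TCP orientation; "ft_force": force on the tool from outside, world axes, zero at the start; "moment": the same for the moment, N m; "opening": opening from 0.0 (shut) to 1.0 (fully open); "grip_force": force on a finger pad.
Only numpy, scipy, OpenCV 4.12 (cv2) and the standard library are available. Lean on these libraries where they do the work, as an engineer would, in place of code of your own. Each camera call takes 0.05 s, during which the arm holds its last target. There are 200 camera calls.

## Task

The suit valve's carrier sits in the turn-over stand, and nobody knows whether its unmarked cam knob has caught. Tug the knob straight up firmly, with 15 to 20 N, to see that the carrier is held; if it lifts, set it back down, turn the knob a quarter turn and tug again until it holds. Only then turn the stand over with the red crank handle, all the way to its stop, so that the carrier hangs upside down in it, and let go; never take the carrier out, do not pull harder than 60 N and leave the glue, tape and spool where they are.

Things in the scene. Friction and masses are not known exactly. Their poses are not given: they have to be found in the camera images.
- stand: Grey stand fixed to the bench: base 150 (x) x 250 (y) x 10 mm, two uprights 50 (x) x 12 mm at y = -98 and +98 mm, 135 mm high. Origin: underside of the base, below the cradle's middle. Its y axis runs along the turning axis (110 mm above the bench) towards the crank; z is up.
- cradle (a joint): Turn of the blue cradle, crank and carrier about the stand's +y axis, rad: 0 as found (upright, crank arm level, pointing to the stand's -x). It turns only towards larger values, the crank handle going over the top to the +x side, up to a stop at 3.14 (upside down). Friction of 0.3 N m holds it where it is left.
- cradle_mid (a point): Centre of the cradle, on the turning axis; axes match the stand's at joint 0 and turn with it. The cradle is an open blue pocket, 150 x 116 mm, in which the carrier stands with 3 mm play to each side. Two steel lips along its -x and +x sides catch the carrier's crossbar.
- crank_grip (a point): Grasp point on the red crank handle: a free-spinning round sleeve, 18 mm in diameter and 84 mm long, parallel to the turning axis. It lies 60 mm from the axis (at cradle x = -60 mm, z = 0) and 172 mm out along +y; the sleeve reaches from 126 to 210 mm, the 8 mm thick crank arm is at 118 mm.
- carrier_mid (a point): Point in the loose carrier 30 mm above its underside; lies at cradle_mid when the carrier is fully down. Grey box 96 x 96 x 40 mm under a yellow cover, 158 (x) x 138 (y) mm, whose top is 65 mm above the underside and which hides the latch; 0.3 to 0.5 kg with knob. Held, it rises about 3 mm and stops; not held, it lifts freely out.
- knob_mid (a point): Grasp point of the black cam knob on the carrier: plain, round, vertical, 34 mm across, 35 mm high, this point 61 mm above cradle_mid and 26 mm above the cover. Turns both ways without stops (0.05 N m), and with it the hidden crossbar, which catches within 50 degrees of the cradle's x axis. When free, a quarter turn either way, with the carrier fully down, catches it.
- glue_mid (a point): Bystander: small white glue bottle with blue cap, 34 mm in diameter, 105 mm high; point half-way up.
- tape_mid (a point): Bystander: black tape roll lying flat, 84 mm outside, 60 mm inside, 24 mm high; point at its centre.
- spool_mid (a point): Bystander: red thread spool, 38 mm in diameter, 46 mm high; point half-way up.
There are look-alikes about, which are no part of the job. Of the things that look like the part that bears carrier_mid, the smallest one is meant.

How it is judged (in metres and radians):
On the way, in this order (a step that is already met when the one before it is completed fails the run):
1. the carrier, upright in the cradle, is pulled up against its latch, which holds (contact force between carrier and stand above 8 N and z of carrier_mid in the frame of cradle_mid between 0.002 and 0.0045 m and value of joint cradle below 0.12 rad), for 0.2 s.
2. the cradle is turned over to its stop with the carrier in it (value of joint cradle above 3 rad and distance between carrier_mid and cradle_mid below 0.012 m), for 0.2 s.
At the end, for the whole second after the job is handed in: The cradle stands within 0.14 rad of its stop (joint above 3.0), the carrier hangs in it upside down, within 12 mm of its place and at rest (all of step 2 and angle between carrier_mid's own z axis and vertical above 2.9 rad and linear speed of carrier below 0.02 m/s); the robot touches nothing.
It fails at once if the carrier is taken or falls out of the cradle (over 50 mm) (distance between carrier_mid and cradle_mid above 0.05 m).
It fails at once if the carrier is pulled against its latch with over 60 N (contact force between carrier and stand above 60 N and z of carrier_mid in the frame of cradle_mid above 0.002 m).
It fails at once if the glue, tape or spool is moved by over 25 mm (distance of any of glue_mid, tape_mid, spool_mid from where it was at the start of the episode above 0.025 m).
It also fails if it takes over 72 s, if anything falls off the work surface, if the arm or the gripper's body presses on something with over 40 N, if the wrist force passes 120 N, or if a joint passes its speed limit or range.

## Working session

There is one attempt and no reset: what is moved stays moved. The work goes in short steps, Python scripts to look and compute and a tool call to move; the robot and the scene stay as the last step left them, time stands still between calls to the robot, and variables do not carry over. Pictures are saved under pics/ and viewed, at most 10 in all, crops included, and the job is handed in when it is done.

Besides the shell and the picture viewer there is one more tool, called after ">>>" by a JSON object that holds its "method" and its "body". drive_tool: Moves the arm, as the interface text tells. Its arguments: {"type":"object","properties":{"targets":{"type":"array"}},"required":["targets"]}

```bash
mkdir -p pics
python3 - <<'E'
from cell import *
import cv2
for n in("scene","top"):
    c=read_camera(n); cv2.imwrite(f"pics/{n}0.png",c["frame"][:,:,::-1])
    print(n,c["fx"],c["cx"],c["cy"],c["R"],c["t"])
print(state(),grip_depth)
E
```

```text
scene 422.7376780148683 313.2449472393566 198.33360067030702 [[-0.57859332  0.81560917  0.00338555]
 [ 0.63103489  0.45027843 -0.63169954]
 [-0.51674437 -0.36336073 -0.77520593]] [ 389.52232279 -219.03276611 1369.98230819]
top 400.05612086356166 322.516343395498 200.39488582311614 [[-0.01629423 -0.99977912  0.01327472]
 [-0.99001529  0.0142731  -0.14023554]
 [ 0.14001509 -0.0154272  -0.99002918]] [-99.68522156 535.87242699 866.29329986]
{'t': 0.1, 'joints': array([-1.34561475e+00,  4.91512098e-01,  1.55940058e+00,  3.10119212e-05,
        1.09172211e+00, -1.05595768e-01]), 'qvel': array([-0.0010313 , -0.00183967,  0.00050415, -0.00023279, -0.00039169,
        0.00025465]), 'tau': array([ 3.12097720e-03, -6.13620830e+01, -2.58606094e+01,  6.93885447e-02,
        4.69797326e-02, -5.16624891e-05]), 'eef_pos': array([ 202.96006092, -590.85305346,  181.00808891]), 'tcp_rot': array([-3.14055923e+00, -1.37192490e-04,  3.30762963e-01]), 'ft_force': array([-0.44589938,  0.05212748,  0.8694496 ]), 'moment': array([0.01439131, 0.00261044, 0.01476918]), 'grip_force': 0.0, 'opening': 1.001597576929287} 18.8
```

View pics/scene0.png

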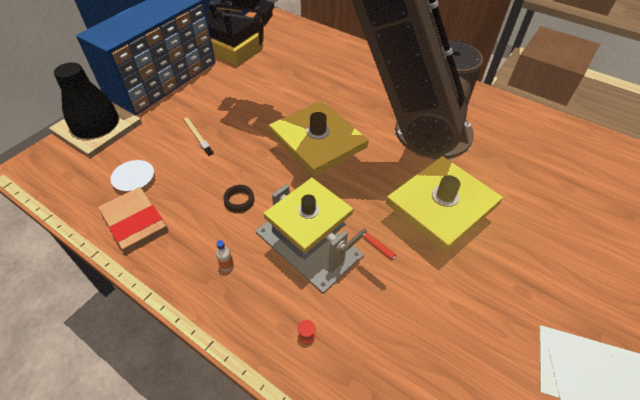

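View pics/top0.png

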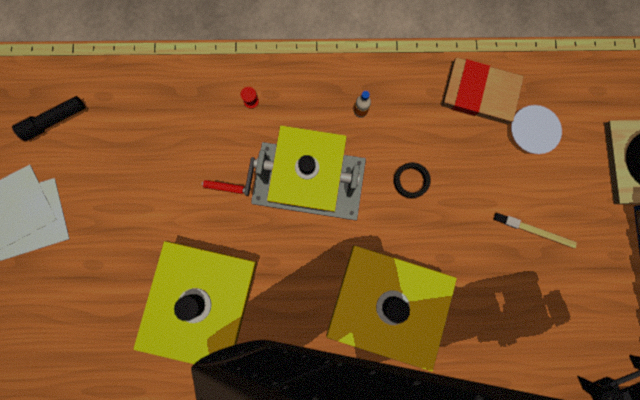

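The stand is upright, centre near top (307,170). The crank points towards the robot, with its handle at top (222,186) and scene (379,246). The small carrier's knob is at top (307,165) and scene (308,205). I'll enlarge both views for a closer reading.

Run:
```python
import cv2,numpy as np
a=cv2.imread("pics/top0.png")[115:225,195:375]; b=cv2.imread("pics/scene0.png")[170:295,245:405]
cv2.imwrite("pics/c_top.png",cv2.resize(a,None,fx=4,fy=4,interpolation=cv2.INTER_CUBIC))
cv2.imwrite("pics/c_sc.png",cv2.resize(b,None,fx=4,fy=4,interpolation=cv2.INTER_CUBIC))
```

```text
(no output)
```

View pics/c_top.png

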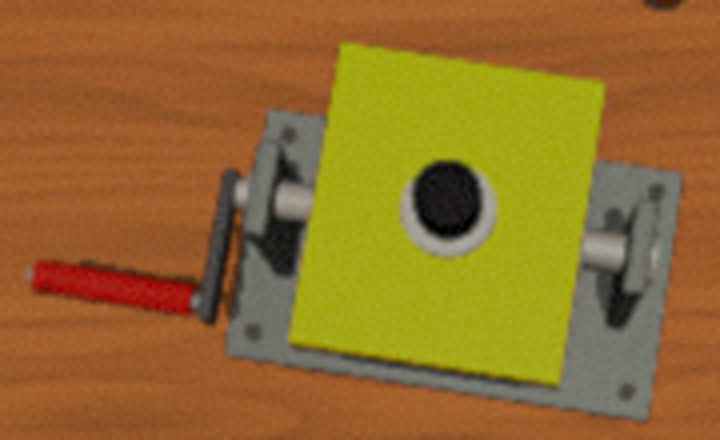

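View pics/c_sc.png

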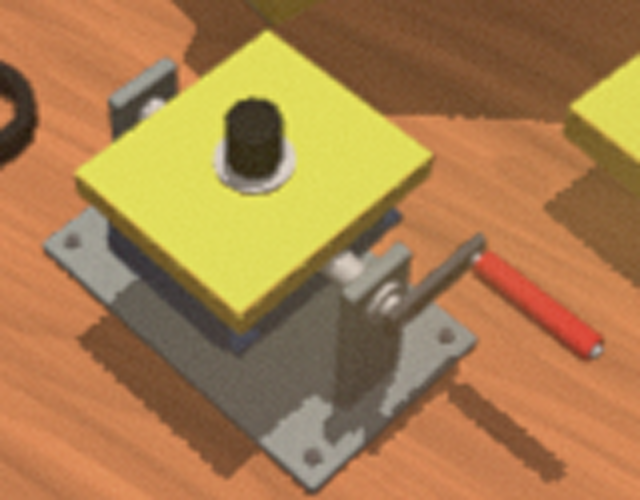

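Top crop: base corners are (270,110), (682,173), (648,418) and (228,355), and the handle runs (32,274) to (200,298). The scene crop shows the same features. I'll fit x, y and yaw to both views.

```bash
cat > h.py <<'E'
import numpy as np
from scipy.spatial.transform import Rotation as Ro
from cell import *
def proj(c,X):
    p=np.asarray(X)@np.array(c["R"]).T+c["t"]; return np.c_[p[:,0]/p[:,2]*c["fx"]+c["cx"],p[:,1]/p[:,2]*c["fy"]+c["cy"]]
def stand(p,L):
    c,s=np.cos(p[2]),np.sin(p[2]); L=np.asarray(L,float)
    return np.c_[p[0]+c*L[:,0]-s*L[:,1],p[1]+s*L[:,0]+c*L[:,1],L[:,2]]
def go(target,yaw=None):
    "tool-frame shift (m) and twist from the present pose to a world TCP target (mm)"
    s=state(); R=Ro.from_euler("xyz",s["tcp_rot"]).as_matrix()
    print("t",s["t"],"shift",(R.T@(np.array(target)-s["eef_pos"])/1000).round(4),"R",R.round(3).tolist())
E
python3 - <<'E'
from h import *
from scipy.optimize import least_squares
B=[(75,125,10),(75,-125,10),(-75,-125,10),(-75,125,10)];H=[(-60,210,110),(-60,126,110)];C=[(79,69,145),(79,-69,145),(-79,-69,145),(-79,69,145)]
T=np.array([(270,110),(682,173),(648,418),(228,355),(32,274),(200,298),(341,44),(605,82),(558,384),(290,345)])/4+[195,115]-.375
S=np.array([(313,487),(45,246),(475,343),(597,350),(482,260),(237,320),(78,178),(267,30),(433,155)])/4+[245,170]-.375
ct,cs=read_camera("top"),read_camera("scene")
LT=B+H+C; LS=[B[0],B[1],B[3]]+H+C
f=lambda p:np.r_[(proj(ct,stand(p,LT))-T).ravel(),(proj(cs,stand(p,LS))-S).ravel()]
r=least_squares(f,[600,0,-.15],loss="soft_l1"); print(r.x,f(r.x).round(1).reshape(-1,2).tolist())
K=stand(r.x,[(0,0,171),(-60,172,110),(60,172,110)]);print(K)
go(K[0]+[0,0,100])
E
```

```text
[ 5.87536266e+02 -7.56867447e+01 -1.68911869e-01] [[-0.8, -0.9], [0.2, -0.7], [-0.2, 0.3], [-1.5, -0.4], [0.6, 0.2], [-1.7, 0.3], [-0.3, -1.1], [0.4, -0.4], [0.7, 0.1], [-0.9, -0.7], [0.2, 0.7], [-1.2, -0.9], [1.2, -1.8], [-0.3, -0.1], [-0.2, 0.3], [0.7, -1.8], [-1.2, -2.3], [0.0, -1.0], [0.2, -1.1]]
[[587.53626569 -75.68674467 171.        ]
 [557.30505532 103.95198701 110.        ]
 [675.59724844  83.7788106  110.        ]]
t 0.2 shift [ 0.5311 -0.3625 -0.0895] R [[0.946, 0.325, -0.0], [0.325, -0.946, 0.001], [0.0, -0.001, -1.0]]
```

>>> {"method": "drive_tool", "body": {"targets": [{"jaw":0.8,"travel":[0,0,-0.04],"twist":0},{"jaw":0.8,"travel":[0,0,-0.08],"twist":0},{"jaw":0.8,"travel":[0,0,-0.11],"twist":0},{"jaw":0.8,"travel":[0.53,-0.362,-0.11],"twist":0},{"jaw":0.8,"travel":[0.53,-0.362,-0.11],"twist":0},{"jaw":0.8,"travel":[0.53,-0.362,-0.11],"twist":0},{"jaw":0.8,"travel":[0.53,-0.362,-0.11],"twist":0},{"jaw":0.8,"travel":[0.53,-0.362,-0.11],"twist":0}]}}

```text
t: 0.87
eef_pos: [328.2, -422.4, 291.5]
tcp_rot: [3.142, -0.0, 0.33]
ft_force: [1.0, -0.7, 0.4]
opening: 0.796
grip_force: 0.0
```

```bash
python3 -c "
from h import *
go([587.5,-75.7,290]);print(state()['joints'],state()['ft_force'])"
```

```text
t 0.8667 shift [ 0.3577 -0.2438  0.0015] R [[0.946, 0.324, 0.0], [0.324, -0.946, -0.0], [0.0, 0.0, -1.0]]
[-1.03373071e+00  2.63223141e-01  1.61854949e+00  5.97453066e-06
  1.25976401e+00  2.06771019e-01] [ 1.01267624 -0.67963302  0.439433  ]
```

>>> {"method": "drive_tool", "body": {"targets": [{"jaw":0.8,"travel":[0.355,-0.242,0],"twist":0},{"jaw":0.8,"travel":[0.355,-0.242,0],"twist":0},{"jaw":0.8,"travel":[0.355,-0.242,0],"twist":0},{"jaw":0.8,"travel":[0.355,-0.242,0],"twist":0},{"jaw":0.8,"travel":[0.355,-0.242,0],"twist":0},{"jaw":0.8,"travel":[0.355,-0.242,0],"twist":0},{"jaw":0.8,"travel":[0.355,-0.242,0],"twist":0},{"jaw":0.8,"travel":[0.355,-0.242,0],"twist":0}]}}

```text
t: 1.53
eef_pos: [527.9, -155.1, 291.6]
tcp_rot: [3.141, -0.0, 0.331]
ft_force: [0.5, -0.8, -0.8]
opening: 0.8
grip_force: 0.0
```

>>> {"method": "drive_tool", "body": {"targets": [{"jaw":0.8,"travel":[0.05,-0.034,0],"twist":0},{"jaw":0.8,"travel":[0.05,-0.034,0],"twist":0}]}}

```text
t: 1.7
eef_pos: [565.2, -105.0, 291.3]
tcp_rot: [-3.141, -0.0, 0.333]
ft_force: [-0.6, 0.2, 0.3]
opening: 0.8
grip_force: 0.0
```

Run:
```python
from h import *
import cv2
go([587.5,-75.7,290])
c=read_camera("wrist"); cv2.imwrite("pics/w1.png",c["frame"][:,:,::-1])
p=[587.5,-75.7,-.169]
print(proj(c,stand(p,[(0,0,145),(0,0,188),(0,0,110),(-60,172,110),(-60,210,110),(-60,126,110),(79,69,145),(79,-69,145),(-79,-69,145),(-79,69,145)])).round(1).tolist())
```

```text
t 1.7 shift [ 0.0307 -0.0204  0.0013] R [[0.945, 0.327, 0.0], [0.327, -0.945, 0.001], [0.0, -0.001, -1.0]]
[[306.5, 162.1], [304.2, 167.3], [307.9, 158.6], [174.3, 136.1], [147.2, 122.0], [206.1, 152.7], [285.5, 73.2], [386.8, 132.4], [324.2, 237.7], [230.6, 190.0]]
```

View pics/w1.png

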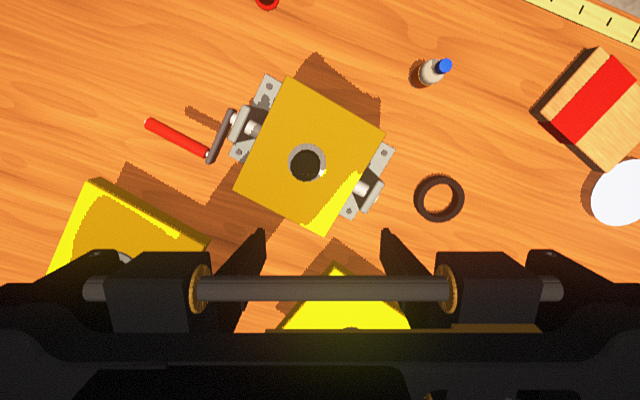

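The wrist view confirms the fit: the knob sits at (306,165) against a predicted (304,167), and the handle matches at (174,136). Next, align and go down.

>>> {"method": "drive_tool", "body": {"targets": [{"jaw":0.8,"travel":[0.025,-0.017,0],"twist":0},{"jaw":0.8,"travel":[0.025,-0.017,0.03],"twist":0},{"jaw":0.8,"travel":[0.025,-0.017,0.06],"twist":0},{"jaw":0.8,"travel":[0.025,-0.017,0.06],"twist":0},{"jaw":0.8,"travel":[0.025,-0.017,0.06],"twist":0}]}}

```text
t: 2.17
eef_pos: [581.0, -84.4, 231.0]
tcp_rot: [-3.14, 0.002, 0.331]
ft_force: [0.2, 0.6, 0.6]
opening: 0.795
grip_force: 0.0
```

```bash
python3 -c "
from h import *
go([587.5,-75.7,152.2]);s=state();print(s['eef_pos'],s['joints'],s['ft_force'])"
```

```text
t 2.1667 shift [ 0.0092 -0.006   0.0788] R [[0.946, 0.325, -0.003], [0.325, -0.946, 0.001], [-0.002, -0.001, -1.0]]
[580.99396264 -84.44418884 231.02668372] [-2.56763286e-01  3.92088506e-01  1.58765620e+00 -1.13136079e-04
  1.16449048e+00  9.83301215e-01] [0.22697732 0.61546616 0.60711712]
```

>>> {"method": "drive_tool", "body": {"targets": [{"jaw":0.8,"travel":[0.0092,-0.006,0],"twist":0},{"jaw":0.8,"travel":[0.0092,-0.006,0.03],"twist":0},{"jaw":0.8,"travel":[0.0092,-0.006,0.06],"twist":0},{"jaw":0.8,"travel":[0.0092,-0.006,0.0775],"twist":0},{"jaw":0.8,"travel":[0.0092,-0.006,0.0775],"twist":0},{"jaw":0.8,"travel":[0.0092,-0.006,0.0775],"twist":0}]}}

```text
t: 2.67
eef_pos: [589.1, -75.8, 155.4]
tcp_rot: [3.141, -0.001, 0.331]
ft_force: [0.2, -0.8, 0.3]
opening: 0.799
grip_force: 0.0
```

>>> {"method": "drive_tool", "body": {"targets": [{"jaw":0.25,"travel":[0,0,0],"twist":0},{"jaw":0.25,"travel":[0,0,0],"twist":0},{"jaw":0.25,"travel":[0,0,0],"twist":0},{"jaw":0.25,"travel":[0,0,0],"twist":0},{"jaw":0.25,"travel":[0,0,0],"twist":0},{"jaw":0.25,"travel":[0,0,0],"twist":0}]}}

```text
t: 3.17
eef_pos: [588.3, -75.9, 154.4]
tcp_rot: [3.141, -0.0, 0.331]
ft_force: [0.3, -0.0, -0.3]
opening: 0.437
grip_force: 0.0
```

>>> {"method": "drive_tool", "body": {"targets": [{"jaw":0.25,"travel":[0,0,0],"twist":0},{"jaw":0.25,"travel":[0,0,0],"twist":0},{"jaw":0.25,"travel":[0,0,0],"twist":0},{"jaw":0.25,"travel":[0,0,0],"twist":0}]}}

```text
t: 3.5
eef_pos: [588.2, -75.8, 154.0]
tcp_rot: [3.142, 0.0, 0.331]
ft_force: [0.5, -0.1, 0.1]
opening: 0.253
grip_force: 0.0
```

Run:
```python
from h import *
import cv2
c=read_camera("wrist"); a=c["frame"][:,:,::-1]
d=read_camera("scene")["frame"][:,:,::-1][110:310,220:460]
cv2.imwrite("pics/w2.png",np.vstack([cv2.resize(a,(448,280)),cv2.resize(d,(448,310))]))
print(state())
```

```text
{'t': 3.6, 'joints': array([-2.39518827e-01,  4.74327843e-01,  1.67174415e+00, -1.11525099e-04,
        9.95562860e-01,  1.00054004e+00]), 'qvel': array([ 2.75929002e-03, -2.47484348e-03, -5.34850575e-04, -3.74822413e-04,
        1.03780988e-03, -2.62602027e-05]), 'tau': array([-5.59520031e-04, -5.84837008e+01, -2.41759568e+01,  6.23468868e-02,
       -4.89947596e-02,  3.53911776e-05]), 'eef_pos': array([588.20066344, -75.83538022, 153.97734201]), 'tcp_rot': array([3.14153667e+00, 8.60388274e-05, 3.30798136e-01]), 'ft_force': array([ 0.22423988,  0.92835943, -1.12956028]), 'moment': array([0.02262036, 0.01046675, 0.04502239]), 'grip_force': 0.0, 'opening': 0.25387468749218767}
```

View pics/w2.png

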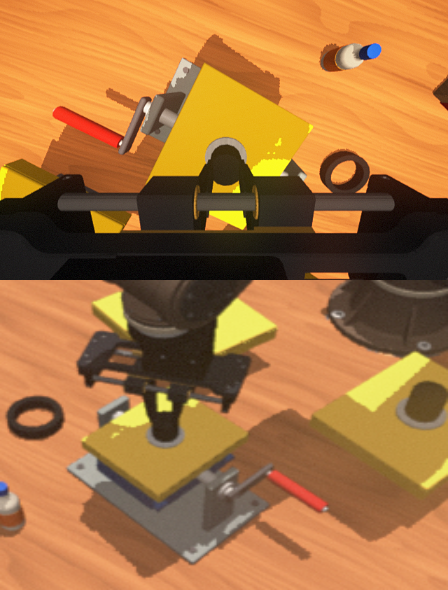

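The fingers straddle the knob, apparently without touching it yet, so I'll close further.

>>> {"method": "drive_tool", "body": {"targets": [{"jaw":0,"travel":[0,0,0.001],"twist":0},{"jaw":0,"travel":[0,0,0.001],"twist":0},{"jaw":0,"travel":[0,0,0.001],"twist":0},{"jaw":0,"travel":[0,0,0.001],"twist":0},{"jaw":0,"travel":[0,0,0.001],"twist":0},{"jaw":0,"travel":[0,0,0.001],"twist":0}]}}

```text
t: 4.1
eef_pos: [588.2, -75.8, 153.0]
tcp_rot: [3.141, -0.0, 0.331]
ft_force: [-0.6, -0.5, 0.0]
opening: 0.005
grip_force: 0.0
```

Run:
```python
from h import *
import cv2
c=read_camera("wrist"); a=c["frame"][:,:,::-1][120:320,200:440]
s=read_camera("scene");d=s["frame"][:,:,::-1][130:260,230:390]
t=read_camera("top");e=t["frame"][:,:,::-1][100:230,190:350]
cv2.imwrite("pics/w3.png",np.vstack([np.hstack([cv2.resize(a,(390,300)),cv2.resize(e,(390,300))]),cv2.resize(d,(780,300)) if 0 else np.hstack([cv2.resize(d,(390,300)),np.zeros((300,390,3),np.uint8)])]))
p=[587.5,-75.7,-.169];L=[(0,0,145),(0,0,188)]
R=Ro.from_euler("xyz",state()["tcp_rot"]).as_matrix();tcp=state()["eef_pos"]
for n,k in(("w",c),("s",s),("t",t)):print(n,proj(k,np.r_[stand(p,L),[tcp,tcp-18.8*R[:,2],tcp+10*R[:,0]]]).round(1).tolist())
```

```text
w [[322.1, 224.1], [322.0, 247.0], [322.5, 227.0], [322.5, 236.5], [322.5, 214.8]]
s [[308.2, 209.5], [308.1, 197.8], [308.0, 207.6], [307.9, 202.5], [306.7, 210.9]]
t [[306.8, 167.1], [306.2, 162.0], [306.8, 165.8], [306.5, 163.6], [305.1, 161.2]]
```

View pics/w3.png

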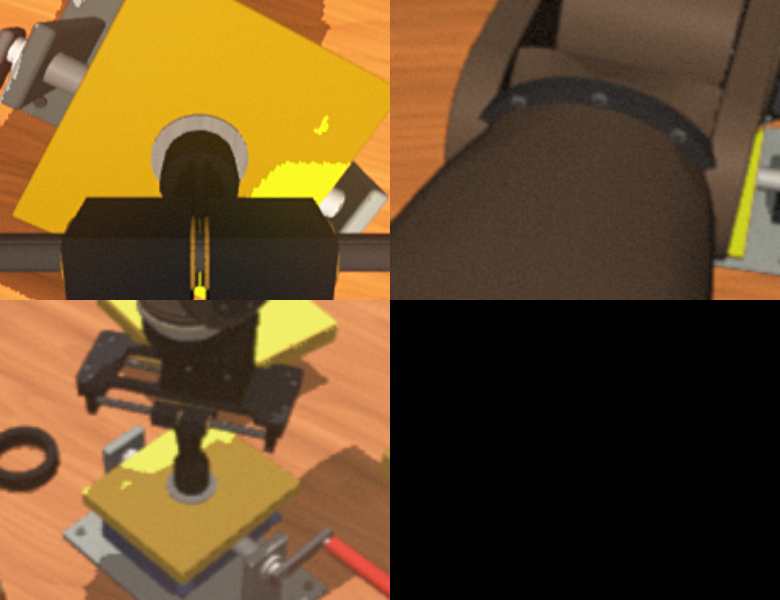

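```bash
python3 - <<'E'
from h import *
c=read_camera("wrist");s=state();R=Ro.from_euler("xyz",s["tcp_rot"]).as_matrix();tcp=s["eef_pos"]
print(c["fx"],c["fy"],c["cx"],c["cy"],"cam in tool",R.T@(-np.array(c["R"]).T@c["t"]-tcp),(np.array(c["R"])@R).round(3).tolist())
for z in(0,-19,-40,-60,-80):
  print(z,proj(c,[tcp+R@np.array([x,y,z]) for x in(0,) for y in(-38,38,-57,57)]).round(0).tolist(),proj(c,[tcp+R@np.array([x,0,z]) for x in(-20,-10,10)]).round(0).tolist())
E
python3 - <<'E'
import cv2
a=cv2.imread("pics/w3.png")[0:300,0:390]; b=cv2.imread("pics/w1.png")[200:350,180:460]
c=cv2.imread("pics/w3.png")[400:530,100:300]
import numpy as np
cv2.imwrite("pics/w4.png",np.vstack([cv2.resize(cv2.convertScaleAbs(b,alpha=2.5),(560,300)),np.hstack([cv2.resize(cv2.convertScaleAbs(a[100:,100:300],alpha=3),(280,280)),cv2.resize(cv2.convertScaleAbs(c,alpha=2.5),(280,280))])]))
E
```

```text
277.8661941706544 277.8661941706544 322.524158735217 202.0916631780689 cam in tool [ 7.80864727e+01  1.66481057e-01 -2.02834296e+02] [[-0.0, 1.0, 0.001], [-0.962, -0.0, -0.275], [-0.275, -0.001, 0.962]]
0 [[274.0, 227.0], [371.0, 227.0], [249.0, 227.0], [396.0, 227.0]] [[323.0, 250.0], [323.0, 239.0], [323.0, 215.0]]
-19 [[269.0, 237.0], [376.0, 237.0], [243.0, 237.0], [402.0, 237.0]] [[323.0, 262.0], [323.0, 249.0], [323.0, 223.0]]
-40 [[263.0, 250.0], [382.0, 249.0], [234.0, 250.0], [412.0, 249.0]] [[323.0, 277.0], [323.0, 264.0], [323.0, 235.0]]
-60 [[256.0, 265.0], [389.0, 265.0], [223.0, 265.0], [422.0, 265.0]] [[323.0, 295.0], [323.0, 280.0], [323.0, 249.0]]
-80 [[247.0, 284.0], [398.0, 284.0], [209.0, 284.0], [436.0, 284.0]] [[322.0, 318.0], [322.0, 302.0], [322.0, 267.0]]
```

View pics/w4.png

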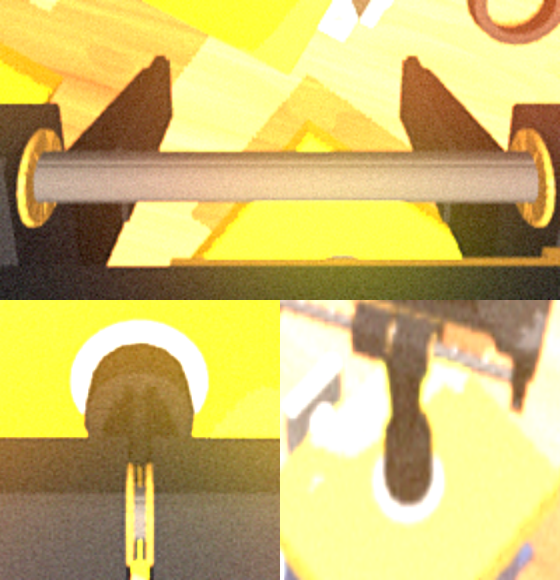

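The brightened crops show the fingertips above the knob top. In w1 the tips were at (266,229) and (381,229), about 30–38 mm short of the reported TCP. I'll lower the shut fingers gently onto the knob to measure this.

>>> {"method": "drive_tool", "body": {"targets": [{"jaw":0,"travel":[0,0,0.001],"twist":0},{"jaw":0,"travel":[0,0,0.002],"twist":0},{"jaw":0,"travel":[0,0,0.002],"twist":0}]}}

```text
t: 4.55
eef_pos: [588.3, -75.9, 151.2]
tcp_rot: [3.141, -0.0, 0.331]
ft_force: [0.4, -0.5, 2.4]
opening: 0.008
grip_force: 1.2
```

>>> {"method": "drive_tool", "body": {"targets": [{"jaw":0,"travel":[0,0,0.001],"twist":0},{"jaw":0,"travel":[0,0,0.002],"twist":0},{"jaw":0,"travel":[0,0,0.002],"twist":0}]}}

```text
t: 4.8
eef_pos: [588.9, -76.0, 151.0]
tcp_rot: [3.14, -0.002, 0.331]
ft_force: [-3.5, 0.7, 18.3]
opening: 0.003
grip_force: 8.8
```

>>> {"method": "drive_tool", "body": {"targets": [{"jaw":0,"travel":[0,0,0.001],"twist":0},{"jaw":0,"travel":[0,0,0.002],"twist":0},{"jaw":0,"travel":[0,0,0.002],"twist":0}]}}

```text
t: 5.05
eef_pos: [590.0, -76.2, 150.9]
tcp_rot: [3.138, -0.006, 0.331]
ft_force: [-4.4, 0.7, 30.8]
opening: 0.004
grip_force: 15.5
```

Contact came at TCP reading 151, so the real fingertips are about 37 mm short of the reported TCP. I'll back off, open, and go deeper.

>>> {"method": "drive_tool", "body": {"targets": [{"jaw":0,"travel":[0,0,-0.015],"twist":0},{"jaw":0.7,"travel":[0,0,-0.015],"twist":0},{"jaw":0.7,"travel":[0,0,-0.015],"twist":0},{"jaw":0.7,"travel":[0,0,-0.015],"twist":0},{"jaw":0.7,"travel":[0,0,-0.015],"twist":0},{"jaw":0.7,"travel":[0,0,-0.015],"twist":0},{"jaw":0.7,"travel":[0,0,-0.015],"twist":0},{"jaw":0.7,"travel":[0,0,-0.015],"twist":0}]}}

```text
t: 5.72
eef_pos: [588.1, -75.8, 161.6]
tcp_rot: [-3.141, 0.001, 0.331]
ft_force: [-0.8, -1.2, 0.5]
opening: 0.437
grip_force: 0.0
```

>>> {"method": "drive_tool", "body": {"targets": [{"jaw":0.7,"travel":[0,0,0],"twist":0},{"jaw":0.7,"travel":[0,0,0.015],"twist":0},{"jaw":0.7,"travel":[0,0,0.03],"twist":0},{"jaw":0.7,"travel":[0,0,0.038],"twist":0},{"jaw":0.7,"travel":[0,0,0.038],"twist":0},{"jaw":0.7,"travel":[0,0,0.038],"twist":0}]}}

```text
t: 6.22
eef_pos: [588.2, -75.8, 124.0]
tcp_rot: [-3.141, 0.001, 0.331]
ft_force: [0.6, 0.4, 0.0]
opening: 0.699
grip_force: 0.0
```

>>> {"method": "drive_tool", "body": {"targets": [{"jaw":0.7,"travel":[0,0,0.003],"twist":0},{"jaw":0.7,"travel":[0,0,0.006],"twist":0},{"jaw":0.7,"travel":[0,0,0.006],"twist":0}]}}

```text
t: 6.47
eef_pos: [588.2, -75.8, 118.0]
tcp_rot: [3.141, -0.0, 0.331]
ft_force: [0.3, -0.3, -0.1]
opening: 0.699
grip_force: 0.0
```

>>> {"method": "drive_tool", "body": {"targets": [{"jaw":0,"travel":[0,0,0],"twist":0},{"jaw":0,"travel":[0,0,0],"twist":0},{"jaw":0,"travel":[0,0,0],"twist":0},{"jaw":0,"travel":[0,0,0],"twist":0},{"jaw":0,"travel":[0,0,0],"twist":0},{"jaw":0,"travel":[0,0,0],"twist":0},{"jaw":0,"travel":[0,0,0],"twist":0},{"jaw":0,"travel":[0,0,0],"twist":0}]}}

```text
t: 7.13
eef_pos: [588.3, -76.0, 118.2]
tcp_rot: [3.141, -0.0, 0.331]
ft_force: [0.5, -0.8, 1.6]
opening: 0.351
grip_force: 30.0
```

>>> {"method": "drive_tool", "body": {"targets": [{"jaw":0,"travel":[0,0,0],"twist":0},{"jaw":0,"travel":[0,0,-0.001],"twist":0},{"jaw":0,"travel":[0,0,-0.002],"twist":0},{"jaw":0,"travel":[0,0,-0.003],"twist":0},{"jaw":0,"travel":[0,0,-0.003],"twist":0}]}}

```text
t: 7.55
eef_pos: [588.1, -75.7, 121.0]
tcp_rot: [-3.141, 0.0, 0.331]
ft_force: [-0.8, -0.3, -3.2]
opening: 0.352
grip_force: 30.0
```

>>> {"method": "drive_tool", "body": {"targets": [{"jaw":0,"travel":[0,0,-0.001],"twist":0},{"jaw":0,"travel":[0,0,-0.001],"twist":0},{"jaw":0,"travel":[0,0,-0.001],"twist":0}]}}

```text
t: 7.8
eef_pos: [587.9, -75.7, 121.2]
tcp_rot: [-3.141, 0.001, 0.331]
ft_force: [1.9, -0.6, -14.6]
opening: 0.349
grip_force: 30.0
```

Gripped (30 N). It rises about 3 mm and then resists. Now a little firmer.

>>> {"method": "drive_tool", "body": {"targets": [{"jaw":0,"travel":[0,0,-0.0005],"twist":0},{"jaw":0,"travel":[0,0,-0.0005],"twist":0},{"jaw":0,"travel":[0,0,-0.0005],"twist":0},{"jaw":0,"travel":[0,0,-0.0005],"twist":0}]}}

```text
t: 8.13
eef_pos: [587.8, -75.8, 121.3]
tcp_rot: [-3.141, 0.001, 0.331]
ft_force: [5.0, -0.3, -24.7]
opening: 0.354
grip_force: 29.9
```

>>> {"method": "drive_tool", "body": {"targets": [{"jaw":0,"travel":[0,0,0],"twist":0},{"jaw":0,"travel":[0,0,0],"twist":0},{"jaw":0,"travel":[0,0,0],"twist":0},{"jaw":0,"travel":[0,0,0],"twist":0}]}}

```text
t: 8.47
eef_pos: [587.8, -75.7, 121.3]
tcp_rot: [-3.141, 0.002, 0.331]
ft_force: [5.1, -1.3, -26.2]
opening: 0.349
grip_force: 29.9
```

It is held: about 25 N at the knob (roughly 21 N at the latch) with no further rise. Set it back down and release.

>>> {"method": "drive_tool", "body": {"targets": [{"jaw":0,"travel":[0,0,0.002],"twist":0},{"jaw":0,"travel":[0,0,0.0045],"twist":0},{"jaw":0,"travel":[0,0,0.0045],"twist":0},{"jaw":0,"travel":[0,0,0.0045],"twist":0}]}}

```text
t: 8.8
eef_pos: [588.4, -75.9, 118.8]
tcp_rot: [3.141, -0.001, 0.331]
ft_force: [-0.3, -0.6, -3.5]
opening: 0.347
grip_force: 30.0
```

>>> {"method": "drive_tool", "body": {"targets": [{"jaw":0.7,"travel":[0,0,0],"twist":0},{"jaw":0.7,"travel":[0,0,0],"twist":0},{"jaw":0.7,"travel":[0,0,0],"twist":0},{"jaw":0.7,"travel":[0,0,0],"twist":0},{"jaw":0.7,"travel":[0,0,0],"twist":0},{"jaw":0.7,"travel":[0,0,0],"twist":0}]}}

```text
t: 9.3
eef_pos: [588.3, -75.9, 118.2]
tcp_rot: [3.141, -0.0, 0.331]
ft_force: [-0.3, -1.1, -0.5]
opening: 0.682
grip_force: 0.0
```

>>> {"method": "drive_tool", "body": {"targets": [{"jaw":0.7,"travel":[0,0,-0.04],"twist":0},{"jaw":0.7,"travel":[0,0,-0.08],"twist":0},{"jaw":0.7,"travel":[0,0,-0.09],"twist":0},{"jaw":0.7,"travel":[0,0,-0.09],"twist":-0.12},{"jaw":0.7,"travel":[0,0,-0.09],"twist":-0.24},{"jaw":0.7,"travel":[0,0,-0.09],"twist":-0.24}]}}

```text
t: 9.8
eef_pos: [588.2, -75.8, 208.3]
tcp_rot: [3.141, -0.0, 0.576]
ft_force: [0.1, -0.5, -0.5]
opening: 0.696
grip_force: 0.0
```

```bash
python3 -c "
from h import *
go([557.3,104,210]);s=state();print(s['eef_pos'],s['tcp_rot'],s['joints'],s['ft_force'])"
```

```text
t 9.8 shift [ 0.0721 -0.1676 -0.0018] R [[0.838, 0.545, 0.001], [0.545, -0.838, -0.0], [0.0, 0.001, -1.0]]
[588.16136406 -75.8200257  208.26455256] [ 3.14108851e+00 -3.54962552e-04  5.76355118e-01] [-2.39512775e-01  4.19436651e-01  1.60656167e+00 -9.68161798e-05
  1.11498392e+00  7.54971114e-01] [ 0.12893136 -0.475893   -0.48524738]
```

>>> {"method": "drive_tool", "body": {"targets": [{"jaw":0.5,"travel":[0.014,-0.033,0],"twist":-0.12},{"jaw":0.5,"travel":[0.028,-0.067,0],"twist":-0.24},{"jaw":0.5,"travel":[0.043,-0.1,0],"twist":-0.36},{"jaw":0.5,"travel":[0.057,-0.134,0],"twist":-0.48},{"jaw":0.5,"travel":[0.072,-0.1676,0],"twist":-0.6},{"jaw":0.5,"travel":[0.072,-0.1676,0],"twist":-0.72},{"jaw":0.5,"travel":[0.072,-0.1676,0],"twist":-0.826},{"jaw":0.5,"travel":[0.072,-0.1676,0],"twist":-0.826}]}}

```text
t: 10.47
eef_pos: [558.0, 104.9, 207.7]
tcp_rot: [-3.141, 0.0, 1.399]
ft_force: [0.1, 0.3, 0.3]
opening: 0.503
grip_force: 0.0
```

Run:
```python
from h import *
go([557.3,104,56]);s=state();print(s['eef_pos'],s['tcp_rot'])
import cv2
c=read_camera("wrist"); cv2.imwrite("pics/w5.png",c["frame"][:,:,::-1])
p=[587.5,-75.7,-.169]
print(proj(c,stand(p,[(-60,172,110),(-60,210,110),(-60,126,110)])).round(1).tolist())
```

```text
t 10.4667 shift [-0.001  -0.0005  0.1517] R [[0.171, 0.985, -0.0], [0.985, -0.171, -0.0], [-0.0, -0.0, -1.0]]
[557.97616122 104.87875017 207.71530346] [-3.14123039e+00  1.97833513e-04  1.39910104e+00]
[[321.7, 196.1], [321.5, 162.1], [321.8, 234.4]]
```

View pics/w5.png

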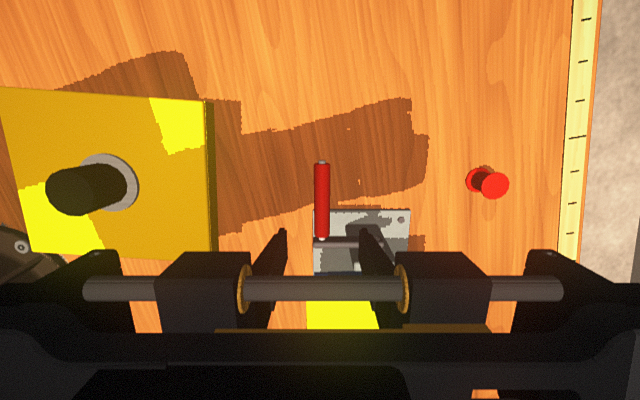

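The handle is at (321,162–239), exactly where predicted. The big look-alike on the left is clear of the gripper. Descend and grip.

>>> {"method": "drive_tool", "body": {"targets": [{"jaw":0.5,"travel":[0,0,0.035],"twist":0},{"jaw":0.5,"travel":[0,0,0.07],"twist":0},{"jaw":0.5,"travel":[0,0,0.105],"twist":0},{"jaw":0.5,"travel":[0,0,0.13],"twist":0},{"jaw":0.5,"travel":[0,0,0.151],"twist":0},{"jaw":0.5,"travel":[0,0,0.151],"twist":0},{"jaw":0.5,"travel":[0,0,0.151],"twist":0}]}}

```text
t: 11.1
eef_pos: [558.1, 103.6, 56.6]
tcp_rot: [-3.14, 0.001, 1.392]
ft_force: [-0.1, -0.0, 0.6]
opening: 0.499
grip_force: 0.0
```

>>> {"method": "drive_tool", "body": {"targets": [{"jaw":0,"travel":[0,0,0],"twist":0},{"jaw":0,"travel":[0,0,0],"twist":0},{"jaw":0,"travel":[0,0,0],"twist":0},{"jaw":0,"travel":[0,0,0],"twist":0},{"jaw":0,"travel":[0,0,0],"twist":0},{"jaw":0,"travel":[0,0,0],"twist":0},{"jaw":0,"travel":[0,0,0],"twist":0},{"jaw":0,"travel":[0,0,0],"twist":0}]}}

```text
t: 11.77
eef_pos: [556.8, 104.4, 57.2]
tcp_rot: [-3.139, 0.0, 1.397]
ft_force: [-7.1, 1.5, 4.5]
opening: 0.178
grip_force: 30.0
```

Run:
```python
from h import *
s=state();print(s['eef_pos'],s['tcp_rot'],s['opening'],s['grip_force'],s['ft_force'])
R=Ro.from_euler("xyz",s["tcp_rot"]).as_matrix()
for k in range(1,27):
    a=k*np.pi/26
    d=R.T@(stand([0,0,-.169],[(60-60*np.cos(a),0,60*np.sin(a))])[0])
    print(k,d.round(1))
```

```text
[556.82695714 104.38593375  57.1998761 ] [-3.13901232e+00  3.57303478e-04  1.39658961e+00] 0.17844389160165397 29.998549818992615 [-7.1299616   1.52400414  4.47114636]
1 [-0.   0.4 -7.2]
2 [  0.    1.7 -14.4]
3 [  0.    3.8 -21.3]
4 [  0.    6.8 -27.9]
5 [  0.   10.5 -34.1]
6 [  0.1  15.  -39.8]
7 [  0.1  20.1 -45. ]
8 [  0.1  25.8 -49.4]
9 [  0.1  32.  -53.2]
10 [  0.2  38.6 -56.2]
11 [  0.2  45.5 -58.4]
12 [  0.3  52.6 -59.7]
13 [  0.3  59.8 -60.2]
14 [  0.3  67.1 -59.7]
15 [  0.4  74.2 -58.4]
16 [  0.4  81.1 -56.3]
17 [  0.4  87.7 -53.4]
18 [  0.5  94.  -49.6]
19 [  0.5  99.7 -45.2]
20 [  0.5 104.8 -40.1]
21 [  0.6 109.3 -34.4]
22 [  0.6 113.1 -28.2]
23 [  0.6 116.  -21.6]
24 [  0.6 118.2 -14.7]
25 [  0.6 119.5  -7.5]
26 [  0.6 120.   -0.3]
```

>>> {"method": "drive_tool", "body": {"targets": [{"jaw":0,"travel":[0,0.0004,-0.0072],"twist":0},{"jaw":0,"travel":[0,0.0017,-0.0144],"twist":0},{"jaw":0,"travel":[0,0.0038,-0.0213],"twist":0},{"jaw":0,"travel":[0,0.0068,-0.0279],"twist":0},{"jaw":0,"travel":[0,0.0105,-0.0341],"twist":0},{"jaw":0,"travel":[0,0.015,-0.0398],"twist":0},{"jaw":0,"travel":[0,0.0201,-0.045],"twist":0},{"jaw":0,"travel":[0,0.0258,-0.0494],"twist":0}]}}

```text
t: 12.43
eef_pos: [583.9, 99.6, 106.9]
tcp_rot: [-3.141, 0.0, 1.397]
ft_force: [-2.1, 2.2, -10.7]
opening: 0.181
grip_force: 30.0
```

Run:
```python
from h import *
s=state();print(s['eef_pos'],s['tcp_rot'],s['opening'],s['ft_force'],(stand([0,0,.169],[s['eef_pos']-[556.8,104.4,57.2]])))
```

```text
[583.9056486   99.62157461 106.92643645] [-3.14128286e+00  2.66227320e-05  1.39671782e+00] 0.18083902613384242 [ -2.06843631   2.24568306 -10.71590441] [[27.52320208 -0.15126924 49.72643645]]
```

Tracking the arc well. Rows 9–16, then 17–24, each relative to the last row sent.

>>> {"method": "drive_tool", "body": {"targets": [{"jaw":0,"travel":[0,0.0062,-0.0038],"twist":0},{"jaw":0,"travel":[0,0.0128,-0.0068],"twist":0},{"jaw":0,"travel":[0,0.0197,-0.009],"twist":0},{"jaw":0,"travel":[0,0.0268,-0.0103],"twist":0},{"jaw":0,"travel":[0,0.034,-0.0107],"twist":0},{"jaw":0,"travel":[0,0.0413,-0.0102],"twist":0},{"jaw":0,"travel":[0,0.0484,-0.0089],"twist":0},{"jaw":0,"travel":[0,0.0553,-0.0068],"twist":0}]}}

```text
t: 13.1
eef_pos: [637.2, 90.3, 112.5]
tcp_rot: [-3.138, 0.0, 1.397]
ft_force: [-10.5, 5.1, -10.0]
opening: 0.187
grip_force: 30.0
```

>>> {"method": "drive_tool", "body": {"targets": [{"jaw":0,"travel":[0,0.0066,0.003],"twist":0},{"jaw":0,"travel":[0,0.0129,0.0067],"twist":0},{"jaw":0,"travel":[0,0.0186,0.0111],"twist":0},{"jaw":0,"travel":[0,0.0237,0.0162],"twist":0},{"jaw":0,"travel":[0,0.0282,0.0219],"twist":0},{"jaw":0,"travel":[0,0.032,0.0281],"twist":0},{"jaw":0,"travel":[0,0.0349,0.0347],"twist":0},{"jaw":0,"travel":[0,0.0371,0.0416],"twist":0}]}}

```text
t: 13.77
eef_pos: [673.2, 84.0, 71.4]
tcp_rot: [-3.137, 0.0, 1.397]
ft_force: [-16.2, 5.3, 2.1]
opening: 0.183
grip_force: 30.0
```

Run:
```python
from h import *
s=state();print(s['eef_pos'],s['tcp_rot'],s['opening'],s['ft_force'],(stand([0,0,.169],[s['eef_pos']-[556.8,104.4,57.2]])))
```

```text
[673.19900043  84.04005126  71.43572934] [-3.13706727e+00  3.88621965e-04  1.39689443e+00] 0.18336872350922992 [-16.23485032   5.2924624    2.07269133] [[118.16519278  -0.49196443  14.23572934]]
```

>>> {"method": "drive_tool", "body": {"targets": [{"jaw":0,"travel":[0,0,0.006],"twist":0},{"jaw":0,"travel":[0,0,0.012],"twist":0},{"jaw":0,"travel":[0,0,0.0155],"twist":0},{"jaw":0,"travel":[0,0,0.0155],"twist":0}]}}

```text
t: 14.1
eef_pos: [675.2, 83.8, 56.5]
tcp_rot: [3.141, -0.0, 1.397]
ft_force: [-4.4, 4.6, -3.9]
opening: 0.182
grip_force: 30.0
```

>>> {"method": "drive_tool", "body": {"targets": [{"jaw":0,"travel":[0,0,0.001],"twist":0},{"jaw":0,"travel":[0,0,0.001],"twist":0},{"jaw":0,"travel":[0,0,0.001],"twist":0}]}}

```text
t: 14.35
eef_pos: [675.2, 83.7, 56.3]
tcp_rot: [3.141, -0.0, 1.397]
ft_force: [-7.0, 4.0, 3.8]
opening: 0.179
grip_force: 30.0
```

It is at the stop: the force rises without motion. Release and withdraw upward.

>>> {"method": "drive_tool", "body": {"targets": [{"jaw":0.5,"travel":[0,0,0],"twist":0},{"jaw":0.5,"travel":[0,0,0],"twist":0},{"jaw":0.5,"travel":[0,0,0],"twist":0},{"jaw":0.5,"travel":[0,0,0],"twist":0},{"jaw":0.5,"travel":[0,0,0],"twist":0},{"jaw":0.5,"travel":[0,0,0],"twist":0}]}}

```text
t: 14.85
eef_pos: [675.0, 83.5, 55.2]
tcp_rot: [3.141, 0.0, 1.397]
ft_force: [-0.4, 0.6, 0.5]
opening: 0.488
grip_force: 0.0
```

>>> {"method": "drive_tool", "body": {"targets": [{"jaw":0.5,"travel":[0,0,-0.03],"twist":0},{"jaw":0.5,"travel":[0,0,-0.06],"twist":0},{"jaw":0.5,"travel":[0,0,-0.1],"twist":0},{"jaw":0.5,"travel":[0,0,-0.14],"twist":0},{"jaw":0.5,"travel":[0,0,-0.15],"twist":0},{"jaw":0.5,"travel":[0,0,-0.15],"twist":0},{"jaw":0.5,"travel":[0,0,-0.15],"twist":0},{"jaw":0.5,"travel":[0,0,-0.15],"twist":0}]}}

```text
t: 15.52
eef_pos: [674.0, 83.6, 203.4]
tcp_rot: [-3.139, 0.001, 1.397]
ft_force: [0.4, -0.5, 0.1]
opening: 0.498
grip_force: 0.0
```

Run:
```python
from h import *
import cv2
c=read_camera("scene"); w=read_camera("wrist")
cv2.imwrite("pics/s6.png",np.hstack([cv2.resize(c["frame"][:,:,::-1][130:310,200:440],(400,300)),cv2.resize(w["frame"][:,:,::-1],(400,300))]))
p=[587.5,-75.7,-.169]
for k in(c,w):print(proj(k,stand(p,[(60,210,110),(60,126,110)])).round(1).tolist())
print(state()["ft_force"])
```

```text
[[358.1, 291.8], [329.1, 266.9]]
[[323.6, 161.2], [323.9, 234.7]]
[0.17186136 0.36466163 0.78700883]
```

View pics/s6.png

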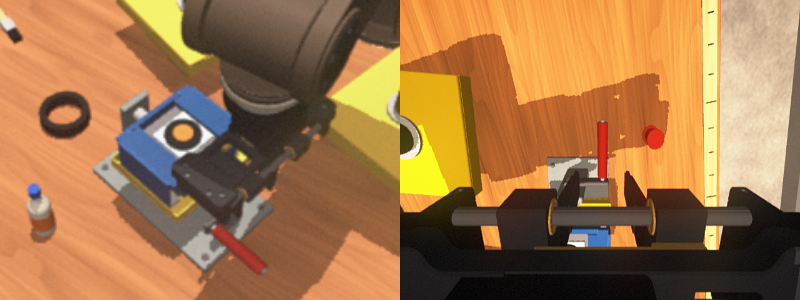

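The cradle is upside down, with the blue pocket on top and the yellow cover hanging below. The handle's end is at scene pixel (359,292) against (358,292) predicted for the stop, and the gripper is clear. Handing in.

```bash
python3 -c "
from cell import *
print(job_done())"
```

```text
the job is handed in; nothing more can be done
None
```

I tugged the knob and the latch held without needing a quarter turn (the pull peaked at about 26 N, above the 15–20 N you asked for), then turned the stand over to its stop with the carrier hanging upside down, let go, and handed the job in; no verdict came back.

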